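# Fold open the bifold door of the stationery cupboard

### The job

Two low white cupboards stand side by side on the desk. Open the one with the bifold door: take the door by its bar handle and pull, so that both panels fold together along the track until the door is folded open as far as it goes, then let go. Leave the single door of the other cupboard shut.

Things in the scene. Friction and masses are not known exactly. Their poses are not given: they have to be found in the camera images.
- fold_door (a joint): Bifold door of the wider white cupboard (280 mm wide, 200 deep, 260 high, front to the robot, +-14 deg). Two panels 130 wide, 15 thick: the first hinged at the front's left end (seen from the robot), the second hinged to it, its far edge guided along the front. Value: turn of the first panel, rad, clockwise from above; 0 shut (starts at 0 to 0.15), stop at 1.4. 1 to 3 N at the handle; stays put.
- fold_grip: Handle on the first panel near the middle of the shut door: upright round steel bar, 10 mm thick, 105 tall, held at both ends by 10 mm stems, its axis 35 mm off the panel's face. Origin on the bar's axis, 215 mm above the desk, 45 below the cupboard's top, 23 below the bar's top end: pinch here from above, fingers along y. Axes turn with the panel: x into its face, y along it to its hinge, z up.
- fold_hinge (a point): Upright hinge axis of the first panel, at the left end of the bifold cupboard's front, at the height of fold_grip's origin. In the axes of fold_grip it lies 50 mm along x and 105 mm along y from the bar: the bar swings about it at 116 mm radius. Axes as fold_grip.
- plain_door (a joint): Door of the other, narrower white cupboard (250 mm wide, same depth and height), left or right of the first: a single panel with the same bar handle near its left edge, hinged at its right edge. Value in rad, 0 shut, growing as it opens. To stay shut.

How it is judged:
By the outcome, as a careful person would: the job done as asked, in the order asked, and still so for the second after the job is handed in, with the robot touching nothing.
It also fails if it takes over 42 s, if anything falls off the work surface, if the arm or the gripper's body presses on something with over 40 N, if the wrist force passes 120 N, or if a joint passes its speed limit or range.

### The arm

A 6-joint arm with a two-finger parallel gripper is mounted at the origin on the work surface. World frame = base frame: x ahead of the robot, y to its left, z up, the work surface at z = 0. Lengths are in mm, angles in rad, forces in N, time in s.
With the tool pointing down it reaches from about 375 to 925 mm from the base axis. Payload 5.7 kg.
Tool frame: the origin (TCP) lies between the finger pads; the fingertips stand 17 mm ahead of it and the grasp point (between the pads) lies 2 mm behind it (r.tip_reach is the distance from the TCP to the fingertips, in mm); z points along the fingers, y is the line along which they close (so a half turn about z gives the same grasp; the last joint's range is limited). The gripper opens to 85 mm and grips with 20 to 120 N. Pads are 22 mm wide; open, the fingers measure 114 mm over their backs; the gripper's body (76 mm by 85 mm) begins 54 mm behind the grasp point. The pads swing forward as they close: fully open they stand 13 mm farther back than shut.
Start: joints at [-1.442, 0.359, 1.51, -0, 1.272, -0.115], TCP at [144.822, -582.23, 248.267] pointing down, gripper open.
Joint ranges: [-2.97, 2.97], [-1.01, 2.36], [0.21, 2.38], [-0.96, 4.11], [0.2, 2.71], [-2.98, 2.98]. Speed limits (rad/s): [2.39, 2.39, 3.14, 3.14, 3.14, 3.14].

### API

Orientations are given as a 3x3 rotation matrix whose columns are the frame's x, y, z axes.
In Python, from workcell import r gives the robot as it stands.
- The arm moves only by the shell command python3 -m creep 'ROWS' [OPENING] [FORCE]. ROWS is JSON, one flat list of numbers, 4 for each row, row after row: the shift along the world's x, y, z in cm, then the turn about the world's z in degrees. In form: [tx, ty, tz, yaw, tx, ty, tz, yaw, ...]. A call has 1 to 20 rows; each row shifts and turns the commanded pose from where the row before left it; what a row does not reach is not made up. A row lasts 1/10 s, in which the tool goes at most 50 mm and 8.59 degrees, less where a joint would pass 70% of its speed; a pose out of reach is approached as far as the arm can. A call with a gripper value outside its range is refused whole. OPENING is the finger opening in cm, from 0 to 8.54, set as the call begins (- or left out, the last holds). The fingers move at their own pace and stop on an object; FORCE is the grip in N (left out, the last holds). Time passes only in rows, so rows that do not move let the fingers close. It gives the time, the measured TCP pose, the force, the opening and the grip force at its end, in the units of the state.
- r.read_state(): the state, without advancing time (a new reading comes with each control period).
- r.read_camera(name): name is "side" or "top"; returns (picture, depth): 480x640x3 uint8, red, green, blue; 480x640 float32, mm along the optical axis (not along the pixel's ray), 0 where there is no reading.
- r.camera_model(name): a dict with "K" (3x3 intrinsics, pixels), "R" (3x3) and "t" (3): a world point X has camera coordinates R X + t. Camera axes: x right, y down, z forward; pixel columns grow to the right and rows downward; lengths in mm; the calibration is good to about 2 mm. A picture is of the moment at which its call begins. camera_model takes no time and is no camera call.
- r.close_job(): hands the job in; it is judged then, once.
The state is a dict: "t": time; "q": joint angles; "joint_velocities": joint speeds; "joint_efforts": joint torques, N m; "eef_pos": TCP position; "ee_rot": TCP orientation; "contact_force": force on the tool from outside, world axes, zero at the start; "torque": the same for the moment, N m; "opening": finger opening in mm; "finger_force": force on a finger pad.
Only numpy, scipy, OpenCV 4.12 (cv2) and the standard library are available. Lean on these libraries where they do the work, as an engineer would, in place of code of your own. Each camera call takes 0.05 s, during which the arm holds its last target. There are 200 camera calls.

## Working session

There is one attempt and no reset: what is moved stays moved. The work goes in short steps, Python scripts to look and compute and a shell command to move; the robot and the scene stay as the last step left them, time stands still between calls to the robot, and variables do not carry over. Pictures are saved under pics/ and viewed, at most 10 in all, crops included, and the job is handed in when it is done.

```bash
mkdir -p pics; python3 - <<'E'
from workcell import r
import cv2,numpy as np
for n in("side","top"):
    p,d=r.read_camera(n); np.savez(f"{n}0.npz",p=p,d=d); cv2.imwrite(f"pics/{n}0.png",p[:,:,::-1])
    m=r.camera_model(n); print(n,np.round(m["K"],1).tolist(),np.round(m["R"],3).tolist(),np.round(m["t"]).tolist())
s=r.read_state(); print(s["t"],s["ee_rot"],s["opening"])
E
```

```text
side [[470.9, 0.0, 321.0], [0.0, 470.9, 242.5], [0.0, 0.0, 1.0]] [[-0.792, -0.61, -0.017], [-0.471, 0.629, -0.619], [0.388, -0.482, -0.785]] [484.0, 384.0, 842.0]
top [[511.8, 0.0, 320.3], [0.0, 511.8, 229.8], [0.0, 0.0, 1.0]] [[-0.016, -1.0, -0.001], [-0.982, 0.016, -0.187], [0.187, -0.002, -0.982]] [27.0, 631.0, 1065.0]
0.1 [[ 9.70422339e-01  2.41413413e-01 -2.18449750e-04]
 [ 2.41413437e-01 -9.70420929e-01  1.66524002e-03]
 [ 1.90023067e-04 -1.66872282e-03 -9.99998590e-01]] 85.2916120543034
```

View pics/side0.png

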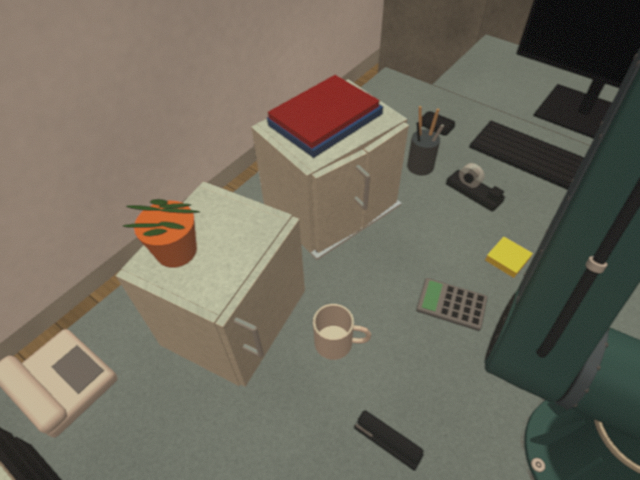

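View pics/top0.png

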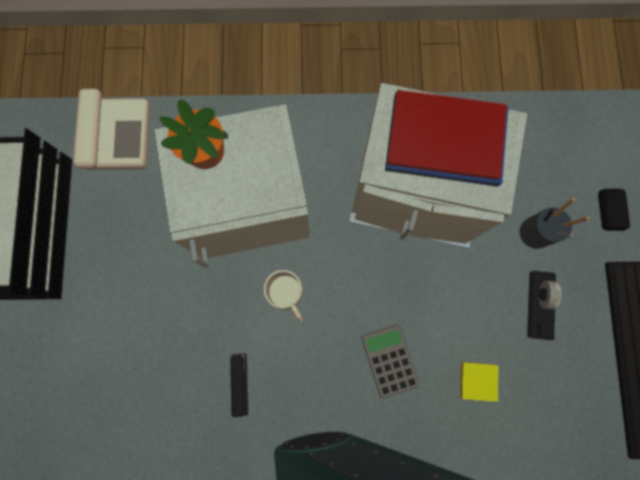

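The bifold is the right-hand cupboard with the red books. In the top view its handle runs from about (415,208) to (405,237), and in the side view from about (360,168) to (365,207). The plain cupboard on the left carries the plant. I'll zoom in on the handle.

```bash
python3 - <<'E'
import cv2,numpy as np
a=np.load("top0.npz")["p"][170:260,340:540,::-1]; b=np.load("side0.npz")["p"][110:260,245:415,::-1]
a=cv2.resize(a,None,fx=4,fy=4,interpolation=2);cv2.imwrite("pics/ta.png",a)
b=cv2.resize(b,None,fx=4,fy=4,interpolation=2);cv2.imwrite("pics/sa.png",b)
E
```

```text
(no output)
```

View pics/ta.png

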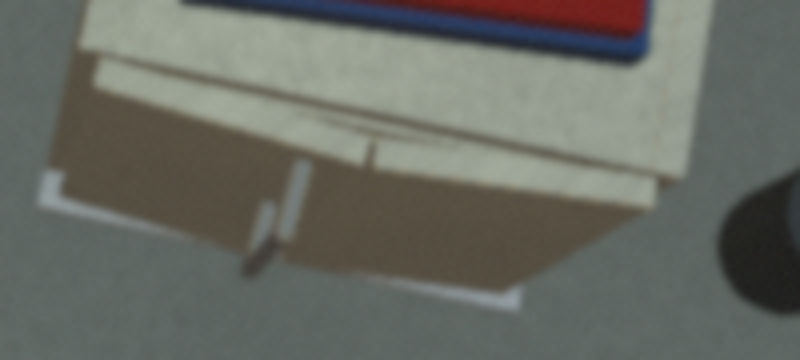

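View pics/sa.png

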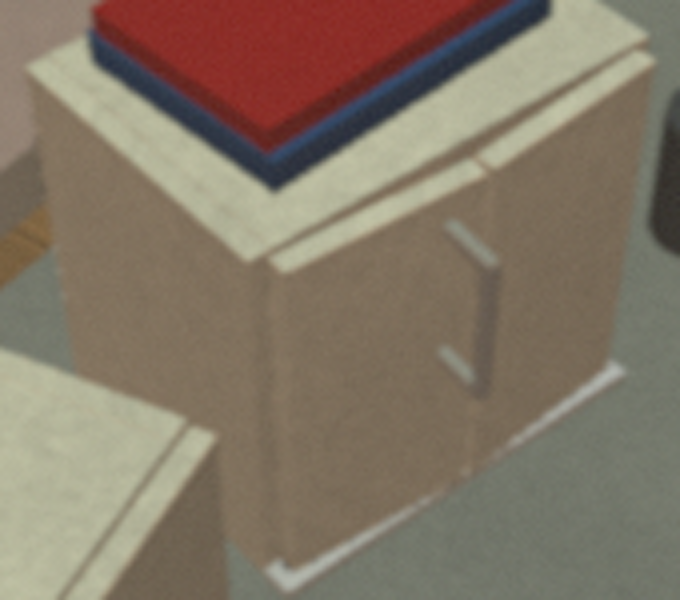

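```bash
cat >h.py <<'E'
import numpy as np
from workcell import r
M={n:r.camera_model(n) for n in("side","top")}
def ray(n,u,v):
    m=M[n];R=np.array(m["R"]);K=np.array(m["K"])
    return -R.T@np.array(m["t"]), R.T@np.linalg.solve(K,[u,v,1])
def onz(n,u,v,z):
    c,d=ray(n,u,v); return c+d*(z-c[2])/d[2]
def tri(a,b):
    (c1,d1),(c2,d2)=ray("top",*a),ray("side",*b)
    s=np.linalg.lstsq(np.stack([d1,-d2],1),c2-c1,rcond=None)[0]
    p,q=c1+s[0]*d1,c2+s[1]*d2; return (p+q)/2,np.linalg.norm(p-q)
T=lambda x,y:(340+(x+.5)/4-.5,170+(y+.5)/4-.5)
S=lambda x,y:(245+(x+.5)/4-.5,110+(y+.5)/4-.5)
E
python3 - <<'E'
from h import *
np.set_printoptions(precision=1,suppress=True)
print("bar top tri",tri(T(287,237),S(490,263)), "z238 top",onz("top",*T(287,237),238),"side",onz("side",*S(490,263),238))
print("bar bot",tri(T(248,272),S(482,392)))
P=[onz("top",*T(*p),260) for p in[(80,48),(685,178),(97,87),(362,166),(378,172),(655,207)]]
for p in P:print(p)
Q=[onz("side",*S(*p),260) for p in[(250,262),(648,38),(282,272),(480,182),(490,172),(655,62)]]
for p in Q:print(p)
for P in(P,Q):
  for i,j in((0,1),(2,3),(4,5)):
    d=P[j]-P[i];print(np.linalg.norm(d),np.degrees(np.arctan2(d[0],-d[1])))
E
```

```text
bar top tri (array([ 599.3, -150.1,  233.7]), np.float64(4.427539082035024)) z238 top [ 596.5 -150.2  238. ] side [ 599.1 -145.5  238. ]
bar bot (array([ 597.8, -147.2,  140.3]), np.float64(1.271927523008958))
[681.9 -55.8 260. ]
[ 616.6 -327.4  260. ]
[663.3 -63.  260. ]
[ 624.5 -181.7  260. ]
[ 621.6 -188.8  260. ]
[ 603.5 -312.7  260. ]
[682.6 -55.7 260. ]
[ 617.2 -323.9  260. ]
[665.5 -59.6 260. ]
[ 624.7 -171.7  260. ]
[ 624.9 -181.1  260. ]
[ 603.3 -308.2  260. ]
279.248860524372 -13.513421581697342
124.8997521916261 -18.107866074459448
125.19785555804197 -8.331929480234779
275.9960648004461 -13.703046493061894
119.36618326315802 -20.00818314963207
128.86503704336428 -9.646080003911312
```

```bash
python3 -m creep '[0,0,4.5,8,0,0,4.5,8,2.5,2.4,0,7.5,2.5,2.4,0,7.5,2.5,2.4,0,7.5,2.5,2.4,0,7.5,2.5,2.4,0,7.5,2.5,2.4,0,7.5,2.5,2.4,0,7.5,2.5,2.4,0,7.5,2.5,2.4,0,7.5,2.5,2.4,0,7.5,2.5,2.4,0,7.5,2.5,2.4,0,7.5,2.5,2.4,0,7.5,2.5,2.4,0,7.5,2.5,2.4,0,7.5,2.5,2.4,0,7.5,2.5,2.4,0,7.5,0,0,0,0]' 5
python3 -c "
from workcell import r;import numpy as np
s=r.read_state();print(np.round(s['q'],2),s['eef_pos'],np.degrees(np.arctan2(s['ee_rot'][1][1],s['ee_rot'][0][1])))"
```

```text
t: 2.1
eef_pos: [572.1, -171.2, 337.6]
ee_rot: [[-0.926, 0.377, 0.001], [0.377, 0.926, 0.002], [0.0, 0.002, -1.0]]
contact_force: [-0.7, -0.4, 0.1]
opening: 50.0
finger_force: 0.0
[-0.41  0.29  1.39  0.    1.46 -1.59] [ 572.12748529 -171.23962018  337.5507199 ] 67.84733195562018
```

```bash
python3 -m creep '[1.3,1.13,0,3.3,1.34,1.13,0,0,0,0,-2.5,0,0,0,-2.5,0,0,0,-2,0,0,0,0,0,0,0,0,0]'
python3 - <<'E'
from workcell import r
import cv2,numpy as np
a=r.read_camera("side")[0][50:250,230:430,::-1];b=r.read_camera("top")[0][130:330,300:500,::-1]
cv2.imwrite("pics/c1.png",cv2.resize(np.hstack([a,b]),None,fx=2,fy=2,interpolation=2)[:600,:800])
E
```

```text
t: 2.8
eef_pos: [596.2, -151.8, 268.3]
ee_rot: [[-0.944, 0.331, -0.001], [0.331, 0.944, 0.0], [0.001, -0.0, -1.0]]
contact_force: [-0.7, -0.3, 0.5]
opening: 50.1
finger_force: 0.0
```

View pics/c1.png

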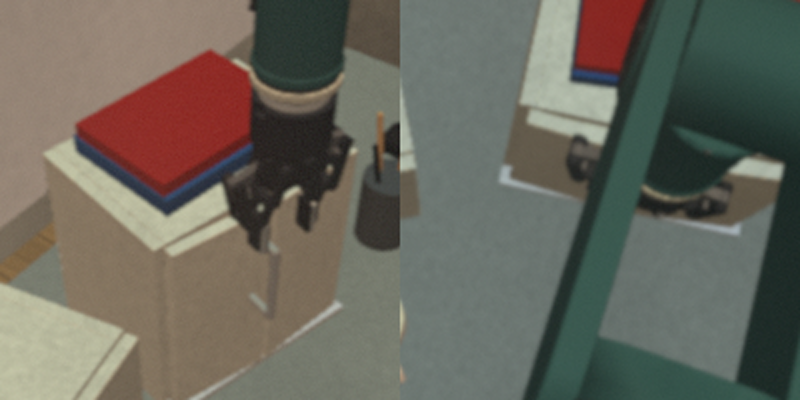

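The gripper sits over the bar with the fingers on either side of it. In the side crop the left tip is at (262,248), the right tip at (308,228), and the bar top near (272,250). I'll check the offset by projection.

```bash
python3 - <<'E'
from h import *
def pr(X):
    m=M["side"];c=np.array(m["R"])@X+np.array(m["t"]);u=np.array(m["K"])@c/c[2];return ((u[:2]-[230,50])*2).round(0)
s=r.read_state();p=np.array(s["eef_pos"]);y=np.array(s["ee_rot"])[:,1]
for dz in(17,5):
  for k in(-35,-25,0,25,35):print(dz,k,pr(p-[0,0,dz]+k*y))
print("bar",pr(np.array([598.5,-148.6,238])),pr(np.array([598.5,-148.6,135])))
E
```

```text
17 -35 [308. 224.]
17 -25 [300. 228.]
17 0 [281. 237.]
17 25 [260. 247.]
17 35 [252. 251.]
5 -35 [309. 215.]
5 -25 [301. 219.]
5 0 [281. 228.]
5 25 [261. 238.]
5 35 [253. 242.]
bar [276. 249.] [271. 318.]
```

```bash
python3 -m creep '[0.2,0.35,0,0.4,0,0,-1.7,0,0,0,-1.7,0,0,0,-1.7,0,0,0,0,0]' 5 && python3 -m creep '[0,0,0,0,0,0,0,0,0,0,0,0,0,0,0,0,0,0,0,0,0,0,0,0,0,0,0,0,0,0,0,0]' 0.5 60
```

```text
t: 3.4
eef_pos: [597.3, -147.5, 215.9]
ee_rot: [[-0.946, 0.323, -0.003], [0.323, 0.946, 0.001], [0.003, 0.0, -1.0]]
contact_force: [-0.3, 0.5, 0.8]
opening: 50.5
finger_force: 0.0
t: 4.2
eef_pos: [598.5, -149.3, 218.8]
ee_rot: [[-0.946, 0.323, 0.001], [0.323, 0.946, -0.002], [-0.002, -0.002, -1.0]]
contact_force: [-3.5, -4.5, 6.0]
opening: 8.7
finger_force: 58.7
```

```bash
python3 - <<'E'
import numpy as np
h=np.array([679.9,-65.4]);a=np.radians(np.arange(-18.9,-99,-5)-115.5+360)
p=h+116.3*np.c_[np.cos(a),np.sin(a)];print((np.diff(p,axis=0)/10).round(2).tolist());print(p.round(0).tolist())
E
```

```text
[[-0.69, 0.74], [-0.63, 0.8], [-0.55, 0.85], [-0.48, 0.89], [-0.4, 0.93], [-0.32, 0.96], [-0.23, 0.99], [-0.14, 1.0], [-0.05, 1.01], [0.03, 1.01], [0.12, 1.01], [0.21, 0.99], [0.29, 0.97], [0.38, 0.94], [0.46, 0.9], [0.54, 0.86]]
[[599.0, -148.0], [592.0, -141.0], [585.0, -133.0], [580.0, -125.0], [575.0, -116.0], [571.0, -106.0], [568.0, -97.0], [566.0, -87.0], [564.0, -77.0], [564.0, -67.0], [564.0, -56.0], [565.0, -46.0], [567.0, -36.0], [570.0, -27.0], [574.0, -17.0], [579.0, -8.0], [584.0, 0.0]]
```

Each 5° step gets two rows; the first third comes first.

```bash
python3 -m creep '[-0.34,0.37,0,-2.5,-0.34,0.37,0,-2.5,-0.31,0.4,0,-2.5,-0.31,0.4,0,-2.5,-0.28,0.43,0,-2.5,-0.28,0.43,0,-2.5,-0.24,0.45,0,-2.5,-0.24,0.45,0,-2.5,-0.2,0.47,0,-2.5,-0.2,0.47,0,-2.5,0,0,0,0,0,0,0,0]'
```

```text
t: 5.4
eef_pos: [570.6, -106.0, 218.8]
ee_rot: [[-0.721, 0.693, 0.0], [0.693, 0.721, -0.001], [-0.001, -0.0, -1.0]]
contact_force: [-5.5, -1.3, 7.9]
opening: 8.7
finger_force: 59.0
```

```bash
python3 -m creep '[-0.16,0.48,0,-2.5,-0.16,0.48,0,-2.5,-0.12,0.5,0,-2.5,-0.11,0.5,0,-2.5,-0.07,0.5,0,-2.5,-0.07,0.5,0,-2.5,-0.03,0.5,0,-2.5,-0.03,0.5,0,-2.5,0.02,0.5,0,-2.5,0.02,0.5,0,-2.5,0.06,0.5,0,-2.5,0.06,0.5,0,-2.5,0,0,0,0,0,0,0,0]'
```

```text
t: 6.8
eef_pos: [565.4, -45.6, 218.8]
ee_rot: [[-0.278, 0.96, 0.002], [0.96, 0.278, 0.0], [0.0, 0.002, -1.0]]
contact_force: [-2.5, 1.3, 7.2]
opening: 8.5
finger_force: 59.0
```

```bash
python3 -m creep '[0.1,0.5,0,-2.5,0.1,0.5,0,-2.5,0.15,0.48,0,-2.5,0.15,0.48,0,-2.5,0.19,0.47,0,-2.5,0.19,0.47,0,-2.5,0,0,0,0]' && python3 -m creep '[0.23,0.45,0,-2.5,0.23,0.45,0,-2.5,0,0,0,0,0,0,0,0]'
```

```text
t: 7.5
eef_pos: [574.5, -16.3, 218.7]
ee_rot: [[-0.019, 1.0, 0.002], [1.0, 0.019, 0.001], [0.001, 0.002, -1.0]]
contact_force: [-1.1, 0.8, 7.0]
opening: 8.4
finger_force: 59.0
t: 7.9
eef_pos: [579.1, -7.4, 218.8]
ee_rot: [[0.067, 0.998, 0.002], [0.998, -0.067, 0.001], [0.001, 0.002, -1.0]]
contact_force: [-0.6, 2.0, 6.0]
opening: 8.4
finger_force: 59.0
```

Not clearly at the stop yet, so I'll nudge a little further.

```bash
python3 -m creep '[0.13,0.22,0,-1.2,0,0,0,0]' && python3 -m creep '[0.13,0.22,0,-1.2,0,0,0,0]'
```

```text
t: 8.1
eef_pos: [579.8, -6.3, 218.7]
ee_rot: [[0.088, 0.996, 0.001], [0.996, -0.088, -0.001], [-0.001, 0.001, -1.0]]
contact_force: [-2.9, -2.8, 7.7]
opening: 8.5
finger_force: 59.1
t: 8.3
eef_pos: [580.0, -6.2, 218.7]
ee_rot: [[0.108, 0.994, -0.002], [0.994, -0.108, -0.005], [-0.005, -0.001, -1.0]]
contact_force: [-7.0, -10.6, 10.3]
opening: 8.1
finger_force: 59.6
```

The stop is reached: the position stalls while the force rises. Next I relax, release and lift.

```bash
python3 -m creep '[-0.1,-0.2,0,0,0,0,0,0]' && python3 -m creep '[0,0,0,0,0,0,0,0,0,0,0,0,0,0,0,0,0,0,0,0,0,0,0,0]' 5 && python3 -m creep '[0,0,1,0,0,0,2,0,0,0,3,0,0,0,3,0,0,0,3,0,-3,0,0,0,-4,0,0,0,-4,0,0,0,-4,0,0,0,0,-4,0,0,0,-4,0,0,0,-4,0,0,0,-4,0,0,0,-4,0,0,0,-4,0,0,0,0,0,0]'
python3 - <<'E'
from workcell import r
import cv2,numpy as np
a=r.read_camera("side")[0][50:350,100:430,::-1];b=r.read_camera("top")[0][50:350,150:550,::-1]
cv2.imwrite("pics/c2.png",np.hstack([a,b]))
E
```

```text
t: 8.5
eef_pos: [579.9, -6.3, 218.7]
ee_rot: [[0.108, 0.994, 0.001], [0.994, -0.108, -0.001], [-0.001, 0.001, -1.0]]
contact_force: [-3.0, -1.5, 7.9]
opening: 8.6
finger_force: 59.4
t: 9.1
eef_pos: [579.9, -5.6, 217.1]
ee_rot: [[0.108, 0.994, -0.0], [0.994, -0.108, 0.0], [0.0, -0.0, -1.0]]
contact_force: [-0.7, 0.1, -0.3]
opening: 50.3
finger_force: 0.0
t: 10.7
eef_pos: [430.2, -250.5, 338.1]
ee_rot: [[0.113, 0.994, 0.001], [0.994, -0.113, -0.003], [-0.003, 0.001, -1.0]]
contact_force: [-0.3, 0.6, 1.0]
opening: 49.9
finger_force: 0.0
```

View pics/c2.png

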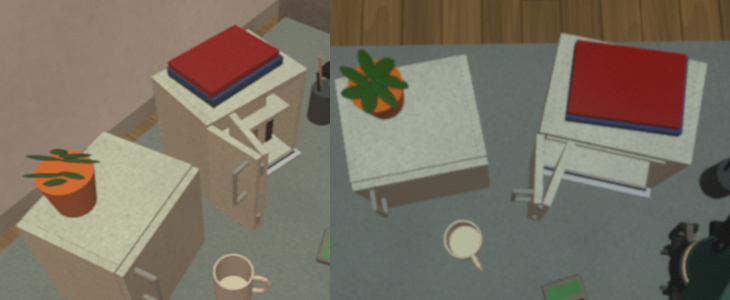

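The picture shows the bifold folded open, with its panels together near (540,175) in the top view. The plain door is shut and the arm is clear.

```bash
python3 -c "
from workcell import r
print(r.close_job())"
```

```text
the job is handed in; nothing more can be done
None
```

The bifold door is folded open to its stop and released, the plain door is still shut, the arm is clear of everything, and the job was handed in at about 11 s.

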